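# Isolate and vent the sealant gun's air line

## Task

Make the sealant gun's air line safe at the interlocked valve block: turn the longer supply lever clockwise until it is fully home against its stop, then turn the shorter vent lever, which is freed only then, clockwise to its stop. The mechanism must not be forced: never load either lever with more than 35 N, counting the squeeze of both fingers together. Leave both levers there, let go, and do not shift the things lying around.

Things in the scene. Friction and masses are not known exactly. Their poses are not given: they have to be found in the camera images.
- valve_block: Fixed aluminium valve block, 160 x 290 x 30 mm, with a low pipe manifold (under 36 mm high) along its far side, out to x = 150 mm. Origin: centre of its underside. x: across its short side, from the robot's side to the manifold; y: along its long side, from the supply shaft to the vent shaft; z up.
- supply_lever: The longer steel lever. Origin on its shaft's axis, 30 mm above the bench; x along the lever to its knob; z up. Bar 54 to 62 mm above the bench. Turns only CLOCKWISE seen from above (knob towards the robot's side); stiff, about 9 N at the knob all the way; stays where left. Ends at a rigid stop 40 to 100 degrees after its start, unlike each time: its angle does not tell where, so feel for it.
- supply_shaft (a point): On the supply shaft's axis, block x 0, y -60 mm, at the block's top (30 mm). A steel quadrant cam (radius 60 mm, 36 to 46 mm above the bench) turns on it with the lever; at full travel it lies dead against a small steel post on the block, where the push at the knob rises steeply within 1 or 2 mm. Lever and cam are clamped on at differing angles. Axes as the block's.
- supply_knob (a point): Centre of the plain black upright round knob at the supply lever's end: 26 mm in diameter, 36 mm tall (62 to 98 mm above the bench; this point at 80 mm), 100 mm from the shaft's axis. Axes as the lever's.
- vent_lever: The shorter steel lever. Origin on its shaft's axis, 30 mm above the bench; x along the lever to its knob; z up. Bar 54 to 62 mm above the bench. Locked (1 or 2 degrees of play) until the supply lever is within about 3 degrees of its stop; then it turns CLOCKWISE seen from above (knob away from the robot's side), 54 degrees to a rigid stop, about 8 N at the knob; stays where left.
- vent_shaft (a point): On the vent shaft's axis, block x 0, y +60 mm, at the block's top (30 mm). The vent lever's flat steel tail (10 mm wide, 106 mm long, 36 to 46 mm above the bench) runs opposite its handle, beside the supply cam's rim, which blocks it until the rim has turned past. Axes as the block's.
- vent_knob (a point): Centre of the plain black upright round knob at the vent lever's end: 18 mm in diameter, 36 mm tall (62 to 98 mm above the bench; this point at 80 mm), 90 mm from the shaft's axis. In the block's frame its x is -50 mm at the start and +31 mm with the vent fully open. Axes as the lever's.
- tape_roll: Bystander: paper tape roll lying flat, 92 mm across, 24 mm high. Origin: centre of its underside.
- offcut: Bystander: timber offcut, 45 x 160 x 18 mm, beyond the manifold. Origin: centre of its underside.
- coupling: Bystander: small brass hose coupling standing upright, 22 mm across, 44 mm high, on the robot's side of the block. Origin: centre of its underside.
- cleat: Bystander: steel boat cleat, 120 mm long, 40 mm high, near the supply end of the block. Origin: centre of its underside.
- primer_tin: Bystander: plain tin, 70 mm across, 90 mm high, beyond the vent end of the block. Origin: centre of its underside.

How it is judged (in metres and radians):
On the way:
1. the supply lever has been turned well round (its knob over 55 mm from where it was) while the vent lever is still locked (distance of supply_knob from where it was at the start of the episode above 0.055 m and not (x of vent_knob in the frame of valve_block above -0.035 m)), for 0.1 s.
At the end, for the whole second after the job is handed in: The vent lever is turned to within about 6 degrees of its stop (its knob's x in the block's frame over 22 mm), which the interlock allows only with the supply lever home; the supply lever is left there (its knob over 55 mm from its start); both are at rest and released (x of vent_knob in the frame of valve_block above 0.022 m and distance of supply_knob from where it was at the start of the episode above 0.055 m and linear speed of vent_lever below 0.01 m/s and angular speed of each of vent_lever, supply_lever below 0.05 rad/s); the robot touches nothing.
It fails at once if the robot loads the supply lever with more than 35 N (contact force between any of the fingers, the arm and supply_lever above 35 N).
It fails at once if the robot loads the vent lever with more than 35 N (contact force between any of the fingers, the arm and vent_lever above 35 N).
It fails at once if a bystander is shifted by more than 30 mm (distance of any of tape_roll, offcut, coupling, cleat, primer_tin from where it was at the start of the episode above 0.03 m).
It also fails if it takes over 72 s, if anything falls off the work surface, if the arm or the gripper's body presses on something with over 40 N, if the wrist force passes 120 N, or if a joint passes its speed limit or range.

## Robot

A 7-joint arm with a two-finger parallel gripper is mounted at the origin on the work surface. World frame = base frame: x ahead of the robot, y to its left, z up, the work surface at z = 0. Lengths are in mm, angles in rad, forces in N, time in s.
With the tool pointing down it reaches from about 425 to 950 mm from the base axis. Payload 4.7 kg.
Tool frame: the origin (TCP) lies at the very end of the fingers, on their centre line; the grasp point (between the pads) lies 19 mm behind it; x points along the fingers, z is the direction in which the jaws open and shut, and the axes are right-handed (so a half turn about x gives the same grasp; the last joint's range is limited). The gripper opens to 87 mm and grips with 3 to 60 N. Pads are 19 mm wide; open, the fingers measure 117 mm over their backs; the gripper's body (75 mm by 190 mm) begins 51 mm behind the grasp point.
Start: joints at [1.301, 0.469, -0.049, 1.532, 0.024, 1.141, -0.082], TCP at [161.021, -655.532, 222.573] pointing down, gripper open.
Joint ranges: [-2.59, 2.59], [-0.33, 1.99], [-1.39, 1.29], [0.1, 2.45], [-1.04, 4.18], [0.21, 1.99], [-2.66, 2.66]. Speed limits (rad/s): [2.57, 2.57, 3.14, 3.14, 3.14, 3.14, 3.14].

## Interface

Orientations are given as [roll, pitch, yaw] about the fixed x, y, z axes, in that order (R = Rz(yaw) Ry(pitch) Rx(roll)).
In Python, from station import status, viewer, order, finder gives the robot as it stands.
- The arm moves only by the shell command python3 -m creep 'ROWS'. ROWS is JSON, a list of rows, each a list of 7 numbers: the shift along the world's x, y, z in mm, then the turn, a rotation vector about the world's x, y, z in degrees, then the opening, from 0 (shut) to 1 (fully open). In form: [[tx, ty, tz, rx, ry, rz, gripper], ...]. A call has 1 to 20 rows; each row is the pose to reach, as a shift and turn from the pose measured when the call began; what a row does not reach only later rows make up. A row lasts 1/10 s, in which the tool goes at most 50 mm and 8.59 degrees, less where a joint would pass 70% of its speed; a pose out of reach is approached as far as the arm can. A call with a gripper value outside its range is refused whole. The fingers move at their own pace and stop on an object; the grip force is fixed at half the most. Time passes only in rows, so rows that repeat a pose let the fingers close. It gives the time, the measured TCP pose, the force and the opening at its end, in the units of the state.
- status.get_obs(): the state, without advancing time (a new reading comes with each control period).
- viewer.capture(name): name is "side" or "top" or "wrist"; returns (picture, depth): 384x512x3 uint8, blue, green, red; 384x512 float32, mm along the optical axis (not along the pixel's ray), 0 where there is no reading.
- viewer.calibration(name): a dict with "K" (3x3 intrinsics, pixels), "R" (3x3) and "t" (3): a world point X has camera coordinates R X + t. Camera axes: x right, y down, z forward; pixel columns grow to the right and rows downward; lengths in mm; the calibration is good to about 2 mm. A picture is of the moment at which its call begins: read the wrist's pose just before it. calibration takes no time and is no camera call; for the wrist camera it gives the pose at the moment of the call.
- order.job_done(): hands the job in, once; it reports no verdict.
Trained networks look in the newest picture that a camera, given by its name, has taken for a name from the list of things; names that differ only in an ending like _2 or _b are one class to them, and where a whole thing is asked for, a point or a joint stands for the part that bears it (a point fixed in the world has none). Each returns a list of dicts, best first, with "score" (0 to 1); they miss things now and then, are a little off and sometimes report something else, mostly with a low value. They report only what shows in the picture. A call takes as long as a camera call.
- finder.spot_in(camera, query): "extent" ([centre column, centre row, width, height] in pixels, round what is visible of it).
- finder.mark_of(camera, query): "xy" ([column, row] in pixels: a listed point, or the origin of a listed thing).
The state is a dict: "clock": time; "qpos": joint angles; "dq": joint speeds; "joint_torque": joint torques, N m; "tcp_pos": TCP position; "ee_rot": TCP orientation; "wrist_force": force on the tool from outside, world axes, zero at the start; "torque": the same for the moment, N m; "gripper_width": opening from 0.0 (shut) to 1.0 (fully open).
Only numpy, scipy, OpenCV 4.12 (cv2) and the standard library are available. Lean on these libraries where they do the work, as an engineer would, in place of code of your own. Each camera call takes 0.05 s, during which the arm holds its last target.

## Working session

There is one attempt and no reset: what is moved stays moved. The work goes in short steps, Python scripts to look and compute and a shell command to move; the robot and the scene stay as the last step left them, time stands still between calls to the robot, and variables do not carry over. Pictures are saved under pics/ and viewed, and the job is handed in when it is done.

```bash
ls; mkdir -p pics
cat > h.py <<'E'
import numpy as np, cv2
from station import status, viewer, order, finder
def ray(cam,px,z):
    c=viewer.calibration(cam);K=np.array(c["K"]);R=np.array(c["R"]);t=np.array(c["t"]).ravel()
    d=R.T@np.linalg.inv(K)@np.array([px[0],px[1],1.]);o=-R.T@t
    return o+d*(z-o[2])/d[2]
E
python3 - <<'E'
from h import *
o=status.get_obs();print(o)
for c in("top","side"):
    im,d=viewer.capture(c);cv2.imwrite(f"pics/{c}0.png",im)
    cal=viewer.calibration(c);print(c,-np.array(cal["R"]).T@np.array(cal["t"]).ravel())
    for q,z in (("supply_shaft",30),("supply_knob",80),("vent_shaft",30),("vent_knob",80),("valve_block",0),("tape_roll",0),("offcut",0),("coupling",0),("cleat",0),("primer_tin",0)):
        r=finder.mark_of(c,q)[:2]
        for k in r: print(c,q,round(k["score"],2),np.round(k["xy"]),ray(c,k["xy"],z).round(1))
E
```

```text
pics
{'clock': 0.0, 'qpos': array([ 1.30110496,  0.46944301, -0.04857292,  1.53370728,  0.02412574,
        1.14099767, -0.08230179]), 'dq': array([-6.60666781e-05, -8.20027395e-04,  1.19213151e-03, -2.78904848e-03,
       -8.89744090e-04, -9.82241575e-04, -9.53086414e-04]), 'joint_torque': array([-6.54655723e-04, -5.07965255e+01, -8.12172750e-02, -2.36152625e+01,
       -6.12897961e-02,  3.79163143e-02,  1.76593412e-04]), 'tcp_pos': array([ 160.81237337, -654.93844524,  221.49266648]), 'ee_rot': array([-3.08759175,  1.56882739,  1.86560982]), 'wrist_force': array([ 0.3044087 , -0.24706622,  1.10939219]), 'torque': array([ 0.03270922, -0.03573602,  0.03731577]), 'gripper_width': 1.0026494319590349}
top [483.54238666  55.75661184 803.19151776]
top supply_shaft 0.89 [278. 227.] [579.6  10.   30. ]
top supply_knob 0.58 [312. 194.] [640.1 -59.2  80. ]
top vent_shaft 0.67 [222. 218.] [599.5 131.4  30. ]
top vent_knob 0.95 [180. 235.] [558.7 210.8  80. ]
top valve_block 0.88 [250. 226.] [585.8  71.5   0. ]
top tape_roll 0.72 [155. 196.] [657.9 288.    0. ]
top offcut 0.72 [279. 149.] [7.673e+02 7.000e-01 0.000e+00]
top coupling 0.39 [220. 277.] [474.3 137.1   0. ]
top cleat 0.76 [356. 265.] [ 497.8 -161.5    0. ]
top primer_tin 0.78 [160. 152.] [764.2 282.3   0. ]
side [429.17188475 938.84744698 651.2398771 ]
side supply_shaft 0.63 [264. 202.] [570.    2.2  30. ]
side supply_knob 0.85 [238. 171.] [643.5 -52.8  80. ]
side vent_shaft 0.88 [244. 234.] [596.1 135.1  30. ]
side vent_knob 0.65 [254. 238.] [558.8 212.1  80. ]
side vent_knob 0.45 [301. 250.] [464.  235.1  80. ]
side valve_block 0.98 [254. 231.] [582.   83.8   0. ]
side valve_block 0.38 [261. 205.] [583.2 -27.2   0. ]
side tape_roll 0.93 [201. 291.] [655.2 291.4   0. ]
side offcut 0.94 [190. 205.] [763.6  -3.6   0. ]
side coupling 0.54 [299. 252.] [473.2 142.4   0. ]
side cleat 0.73 [150. 284.] [763.3 288.4   0. ]
side cleat 0.62 [298. 182.] [ 498.6 -152.1    0. ]
```

Run:
```python
import cv2
a=cv2.imread("pics/top0.png")[120:320,110:410];cv2.imwrite("pics/t0z.png",cv2.resize(a,(800,533),interpolation=2))
a=cv2.imread("pics/side0.png")[120:320,110:410];cv2.imwrite("pics/s0z.png",cv2.resize(a,(800,533),interpolation=2))
```

```text
(no output)
```

View pics/t0z.png

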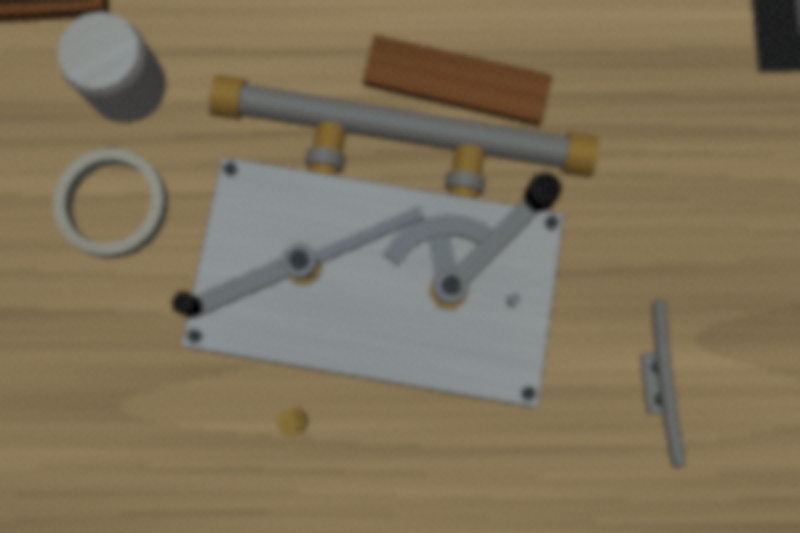

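View pics/s0z.png

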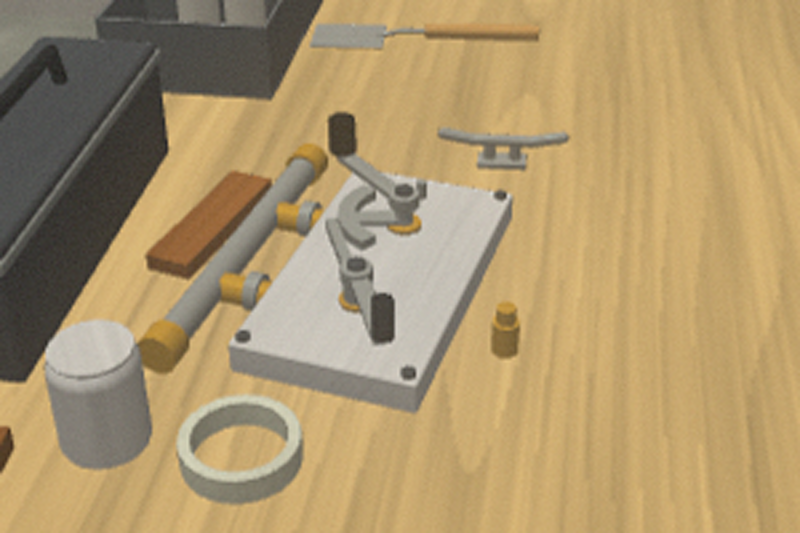

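The top view shows the block rotated slightly, at zoom corners (222,157) and (538,405). The supply knob is at (543,191), the vent knob at (187,304), the cam's leading edge near (490,235) and the stop post at (512,300). My plan is to push each knob with the closed fingers' flat side, with the jaws aligned to the lever, rather than grip it.

Run:
```python
from h import *
from scipy.spatial.transform import Rotation as Ro
cs=[(222,157),(563,213),(538,405),(182,345)]
P=np.array([ray("top",(110+x/2.667,120+y/2.667),30)[:2] for x,y in cs]);print(P.round(1))
c=P.mean(0);ydir=(P[0]-P[1])+(P[3]-P[2]);print(np.linalg.norm(P[0]-P[1]),np.linalg.norm(P[0]-P[3]))
ydir/=np.linalg.norm(ydir);print("c",c,"yaw",np.degrees(np.arctan2(-ydir[0],ydir[1])))
S=c-60*ydir;V=c+60*ydir;print(S,V)
xd=np.array([ydir[1],-ydir[0]])
for n,k,s in(("s",(640.1,-59.2),S),("s",(643.5,-52.8),S),("v",(558.7,210.8),V)):
    d=np.array(k)-s;print(n,np.linalg.norm(d),np.degrees(np.arctan2(d[1],d[0])),(np.array(k)-c)@xd)
o=status.get_obs();print(Ro.from_euler("xyz",o["ee_rot"]).as_matrix().round(3))
# knob top centres, z=98
print(ray("top",(110+543/2.667,120+187/2.667),98),ray("top",(110+183/2.667,120+302/2.667),98))
```

```text
[[689.4 196.7]
 [638.6 -86.5]
 [483.7 -59.1]
 [533.9 224.4]]
287.72069591662915 157.94297257512724
c [586.41022851  68.8701701 ] yaw -10.108703325900565
[575.8792522    9.80157829] [596.94120481 127.9387619 ]
s 94.26304819064072 -47.05524045392934 75.33471872162909
s 92.14946086182754 -42.792736777629464 77.55863478470148
v 91.2599283619349 114.77374764211609 -52.191064206942826
[[ 0.     0.971  0.239]
 [-0.     0.239 -0.971]
 [-1.     0.     0.   ]]
[645.25760752 -59.78066577  98.        ] [560.94119086 210.0045004   98.        ]
```

```bash
python3 -m creep '[[40,50,0,0,0,3,0],[80,98,0,0,0,6,0],[120,147,0,0,0,9,0],[160,196,0,0,0,12,0],[200,245,0,0,0,15,0],[240,294,0,0,0,18,0],[280,343,0,0,0,21,0],[320,392,0,0,0,24,0],[360,441,0,0,0,27,0],[400,490,0,0,0,30,0],[440,539,0,0,0,31,0],[480,588,0,0,0,31,0],[507,620,0,0,0,31,0],[507,620,0,0,0,31,0],[507,620,0,0,0,31,0],[507,620,0,0,0,31,0]]'
python3 - <<'E'
from h import *
from scipy.spatial.transform import Rotation as Ro
o=status.get_obs();print(o["clock"],o["tcp_pos"],o["qpos"].round(2),o["wrist_force"],o["gripper_width"]);z=Ro.from_euler("xyz",o["ee_rot"]).as_matrix()[:,2];print(np.degrees(np.arctan2(z[1],z[0])))
im,d=viewer.capture("wrist");cv2.imwrite("pics/w1.png",im)
for q,zz in(("supply_knob",80),("supply_shaft",30),("vent_shaft",30)):
    for k in finder.mark_of("wrist",q)[:2]: print(q,k,ray("wrist",k["xy"],zz))
E
```

```text
clock: 2.7
tcp_pos: [668.6, -34.8, 222.7]
ee_rot: [-0.021, 1.57, -0.81]
wrist_force: [0.1, -1.2, 0.7]
gripper_width: 0.01
2.7 [668.57344658 -34.84100305 222.70628826] [ 0.28  0.49 -0.43  1.53  0.22  1.16 -0.97] [ 0.13824906 -1.1522601   0.72753582] 0.009906234749165434
-45.22545687094941
supply_knob {'xy': [258.1, 216.1], 'score': 0.91} [646.2329933  -50.47222551  80.        ]
supply_shaft {'xy': [172.1, 202.5], 'score': 0.59} [568.40930412  20.37583445  30.        ]
vent_shaft {'xy': [113.1, 121.9], 'score': 0.76} [593.5935773  128.68527386  30.        ]
```

View pics/w1.png

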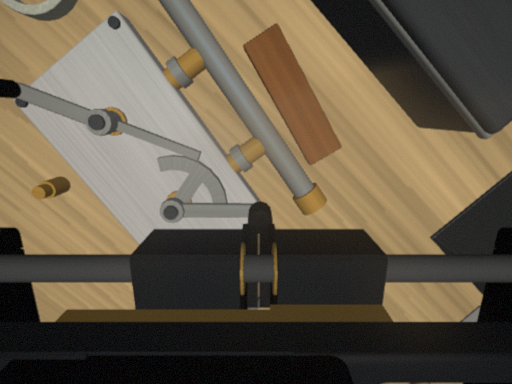

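```bash
python3 -m creep '[[6,6,-40,0,0,0,0],[6,6,-80,0,0,0,0],[6,6,-110,0,0,0,0],[6,6,-130,0,0,0,0],[6,6,-145,0,0,0,0],[6,6,-150,0,0,0,0],[6,6,-150,0,0,0,0]]'
python3 - <<'E'
from h import *
im,d=viewer.capture("wrist");cv2.imwrite("pics/w2.png",im)
im,d=viewer.capture("side");cv2.imwrite("pics/s2.png",cv2.resize(im[100:300,130:400],(800,592),interpolation=2))
im,d=viewer.capture("top");cv2.imwrite("pics/t2.png",cv2.resize(im[120:320,160:430],(800,592),interpolation=2))
E
```

```text
clock: 3.6
tcp_pos: [673.5, -29.7, 72.0]
ee_rot: [-2.175, 1.57, -2.962]
wrist_force: [0.6, -0.4, -0.0]
gripper_width: 0.003
```

View pics/s2.png

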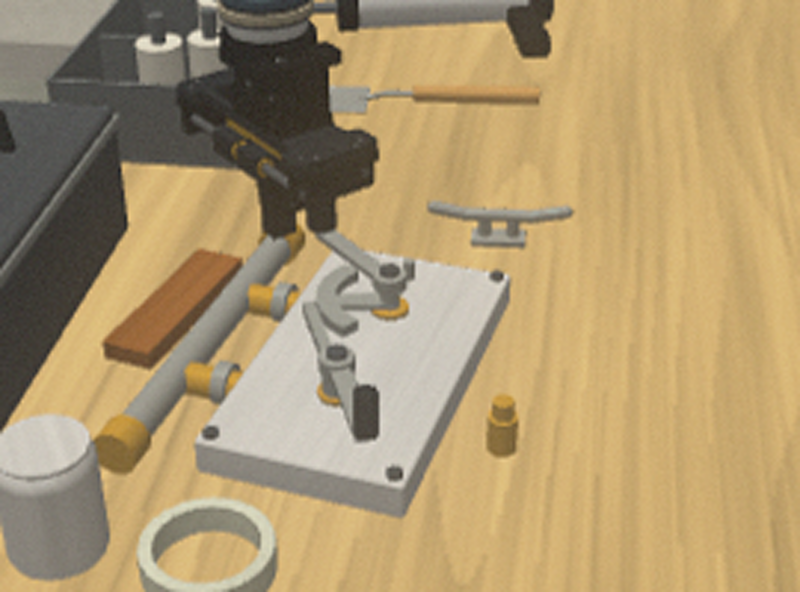

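View pics/w2.png

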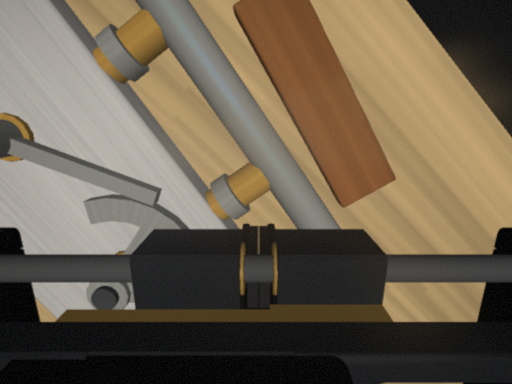

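```bash
cat > st.py <<'E'
from h import *
from scipy.spatial.transform import Rotation as Ro
import sys
C={"s":(576,8),"v":(597,128)}
def jaw(o):
    z=Ro.from_euler("xyz",o["ee_rot"]).as_matrix()[:,2];return np.degrees(np.arctan2(z[1],z[0]))
def st(w):
    o=status.get_obs();p=o["tcp_pos"][:2]-C[w];off=22.5 if w=="s" else 18.5
    # tool contact angle -> implied lever angle
    R=np.linalg.norm(p);ph=np.degrees(np.arctan2(p[1],p[0]));a=ph-np.degrees(np.arcsin(off/R))
    t=np.array([np.sin(np.radians(a)),-np.cos(np.radians(a))]);f=o["wrist_force"]
    print("t%.1f R%.1f lever a=%.1f r=%.1f jaw=%.1f Ftan=%.1f Frad=%.1f Fz=%.1f |F|=%.1f z=%.1f"%(o["clock"],R,a,np.sqrt(R*R-off*off),jaw(o),f[:2]@t,f[:2]@[-t[1],t[0]],f[2],np.linalg.norm(f),o["tcp_pos"][2]))
    return o,a,off
def plan(w,angs,r):
    o,a,off=st(w);j=jaw(o)
    for b in angs:
        br=np.radians(b);u=np.array([np.cos(br),np.sin(br)]);t=np.array([u[1],-u[0]])
        d=np.array(C[w])+r*u-off*t-o["tcp_pos"][:2];dj=(b-j+90)%180-90
        print(round(b,1),d.round(1),round(dj,1))
if __name__=="__main__": st(sys.argv[1])
E
python3 -m creep '[[-4,-4,0,0,0,0,0],[-7,-7,0,0,0,0,0],[-8,-8,0,0,0,0,0],[-9,-9,0,0,0,0,0],[-9,-9,0,0,0,0,0]]';python3 st.py s
```

```text
clock: 4.25
tcp_pos: [665.5, -38.0, 73.7]
ee_rot: [0.806, 1.569, 0.019]
wrist_force: [-0.8, -0.4, 0.3]
gripper_width: 0.001
t4.2 R100.7 lever a=-40.1 r=98.1 jaw=-45.1 Ftan=0.8 Frad=-0.4 Fz=0.3 |F|=1.0 z=73.7
```

Run:
```python
from st import *
plan("s",[-42,-44,-46,-48,-50,-52],99)
```

```text
t4.2 R100.7 lever a=-40.1 r=98.1 jaw=-45.1 Ftan=0.8 Frad=-0.4 Fz=0.3 |F|=1.0 z=73.7
-42 [-0.9 -3.5] 3.1
-44 [-2.7 -6.6] 1.1
-46 [-4.6 -9.6] -0.9
-48 [ -6.6 -12.5] -2.9
-50 [ -8.7 -15.3] -4.9
-52 [-10.8 -18.1] -6.9
```

```bash
python3 -m creep '[[-1,-3.5,-1,0,0,1,0],[-1.8,-5,-1.5,0,0,1,0],[-2.7,-6.5,-1.5,0,0,1,0],[-3.6,-8,-1.5,0,0,0,0],[-4.6,-9.5,-1.5,0,0,-1,0]]';python3 st.py s
```

```text
clock: 4.75
tcp_pos: [662.3, -45.8, 72.2]
ee_rot: [1.271, 1.565, 0.466]
wrist_force: [5.2, 4.7, -4.6]
gripper_width: 0.003
t4.8 R101.7 lever a=-44.7 r=99.2 jaw=-46.1 Ftan=-7.0 Frad=0.4 Fz=-4.6 |F|=8.4 z=72.2
```

```bash
python3 -m creep '[[-1,-1.5,0,0,0,-1,0],[-2,-3,0,0,0,-2,0],[-3,-4.5,0,0,0,-3,0]]';python3 st.py s
```

```text
clock: 5.05
tcp_pos: [661.9, -47.0, 72.5]
ee_rot: [1.391, 1.557, 0.534]
wrist_force: [8.5, 5.6, -6.2]
gripper_width: 0.008
t5.0 R102.0 lever a=-45.4 r=99.5 jaw=-49.1 Ftan=-10.0 Frad=2.0 Fz=-6.2 |F|=11.9 z=72.5
```

Run:
```python
from st import *
plan("s",np.arange(-47,-79,-2),100)
```

```text
t5.0 R102.0 lever a=-45.4 r=99.5 jaw=-49.1 Ftan=-10.0 Frad=2.0 Fz=-6.2 |F|=11.9 z=72.5
-47 [-1.2 -2.8] 2.1
-49 [-3.3 -5.7] 0.1
-51 [-5.5 -8.6] -1.9
-53 [ -7.8 -11.3] -3.9
-55 [-10.1 -14. ] -5.9
-57 [-12.6 -16.6] -7.9
-59 [-15.1 -19.1] -9.9
-61 [-17.7 -21.6] -11.9
-63 [-20.5 -23.9] -13.9
-65 [-23.2 -26.1] -15.9
-67 [-26.1 -28.3] -17.9
-69 [-29.1 -30.3] -19.9
-71 [-32.1 -32.2] -21.9
-73 [-35.1 -34.1] -23.9
-75 [-38.3 -35.8] -25.9
-77 [-41.5 -37.4] -27.9
```

```bash
python3 -m creep '[[-1.2,-2.8,0,0,0,1,0],[-3.3,-5.7,0,0,0,0,0],[-5.5,-8.6,0,0,0,-2,0],[-7.8,-11.3,0,0,0,-4,0],[-10.1,-14,0,0,0,-6,0],[-12.6,-16.6,0,0,0,-8,0],[-15.1,-19.1,0,0,0,-10,0]]';python3 st.py s
```

```text
clock: 5.75
tcp_pos: [649.3, -62.5, 72.6]
ee_rot: [1.498, 1.549, 0.466]
wrist_force: [9.3, 6.2, -6.8]
gripper_width: 0.009
t5.8 R101.7 lever a=-56.7 r=99.2 jaw=-59.1 Ftan=-11.1 Frad=-0.1 Fz=-6.8 |F|=13.0 z=72.6
```

Run:
```python
from st import *
plan("s",np.arange(-58,-82,-2),100)
```

```text
t5.8 R101.7 lever a=-56.7 r=99.2 jaw=-59.1 Ftan=-11.1 Frad=-0.1 Fz=-6.8 |F|=13.0 z=72.6
-58 [-1.2 -2.4] 1.1
-60 [-3.8 -4.9] -0.9
-62 [-6.5 -7.3] -2.9
-64 [-9.2 -9.5] -4.9
-66 [-12.1 -11.7] -6.9
-68 [-15.  -13.8] -8.9
-70 [-18.  -15.8] -10.9
-72 [-21.  -17.7] -12.9
-74 [-24.1 -19.4] -14.9
-76 [-27.3 -21.1] -16.9
-78 [-30.5 -22.7] -18.9
-80 [-33.8 -24.1] -20.9
```

```bash
python3 -m creep '[[-1.2,-2.4,0,0,0,0,0],[-3.8,-4.9,0,0,0,-1,0],[-6.5,-7.3,0,0,0,-3,0],[-9.2,-9.5,0,0,0,-5,0],[-12.1,-11.7,0,0,0,-7,0],[-15,-13.8,0,0,0,-9,0],[-18,-15.8,0,0,0,-11,0],[-21,-17.7,0,0,0,-13,0],[-24.1,-19.4,0,0,0,-15,0],[-27.3,-21.1,0,0,0,-17,0],[-30.5,-22.7,0,0,0,-19,0]]';python3 - <<'E'
from st import *
im,d=viewer.capture("top");cv2.imwrite("pics/t3.png",cv2.resize(im[120:320,160:430],(800,592),interpolation=2))
plan("s",np.arange(-77,-102,-2),100)
E
```

```text
clock: 6.85
tcp_pos: [621.8, -82.6, 72.7]
ee_rot: [1.576, 1.542, 0.213]
wrist_force: [8.5, 4.7, -7.8]
gripper_width: 0.006
t6.9 R101.5 lever a=-76.4 r=98.9 jaw=-78.2 Ftan=-8.8 Frad=-2.7 Fz=-7.7 |F|=12.0 z=72.7
-77 [-0.7 -1.5] 1.2
-79 [-3.9 -3. ] -0.8
-81 [-7.2 -4.4] -2.8
-83 [-10.6  -5.6] -4.8
-85 [-14.   -6.8] -6.8
-87 [-17.4  -7.8] -8.8
-89 [-20.9  -8.7] -10.8
-91 [-24.4  -9.5] -12.8
-93 [-27.9 -10.2] -14.8
-95 [-31.4 -10.7] -16.8
-97 [-35.  -11.1] -18.8
-99 [-38.5 -11.4] -20.8
-101 [-42.1 -11.6] -22.8
```

View pics/t3.png

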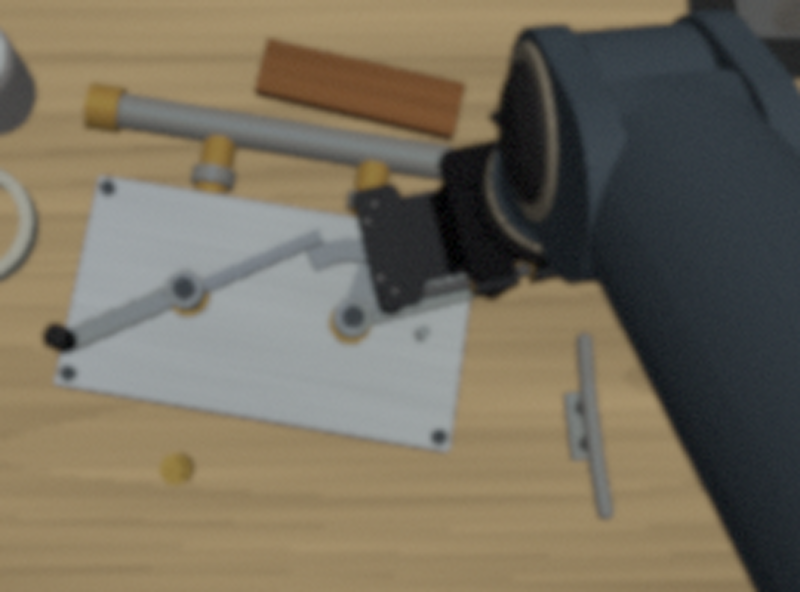

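```bash
python3 -m creep '[[-2,-2.2,0,0,0,0,0],[-3.9,-3,0,0,0,-1,0],[-5.6,-3.7,0,0,0,-2,0],[-7.2,-4.4,0,0,0,-3,0],[-8.9,-5,0,0,0,-4,0]]';python3 - <<'E'
from st import *
plan("s",np.arange(-80,-96,-1),100)
E
```

```text
clock: 7.4
tcp_pos: [615.3, -85.6, 72.9]
ee_rot: [1.625, 1.536, 0.19]
wrist_force: [8.7, 3.5, -8.1]
gripper_width: 0.007
t7.4 R101.5 lever a=-80.0 r=99.0 jaw=-82.2 Ftan=-9.2 Frad=-2.0 Fz=-8.1 |F|=12.4 z=72.9
-80 [ 0.2 -0.9] 2.2
-81 [-1.4 -1.6] 1.2
-82 [-3.1 -2.3] 0.2
-83 [-4.8 -2.9] -0.8
-84 [-6.5 -3.5] -1.8
-85 [-8.2 -4. ] -2.8
-86 [-9.9 -4.6] -3.8
-87 [-11.6  -5.1] -4.8
-88 [-13.3  -5.5] -5.8
-89 [-15.1  -6. ] -6.8
-90 [-16.8  -6.4] -7.8
-91 [-18.6  -6.7] -8.8
-92 [-20.3  -7.1] -9.8
-93 [-22.1  -7.4] -10.8
-94 [-23.8  -7.7] -11.8
-95 [-25.6  -8. ] -12.8
```

```bash
cat >> st.py <<'E'
def planf(w,angs,r,z=72):
    o,a,off=st(w);M=Ro.from_euler("xyz",o["ee_rot"]).as_matrix();j=jaw(o)
    for b in angs:
        br=np.radians(b);u=np.array([np.cos(br),np.sin(br)]);t=np.array([u[1],-u[0]])
        d=np.array(C[w])+r*u-off*t-o["tcp_pos"][:2];k=1 if abs((b-j+180)%360-180)<90 else -1
        zz=np.array([k*u[0],k*u[1],0]);x=np.array([0,0,-1.]);T=np.c_[x,np.cross(zz,x),zz]
        print(round(b,1),d.round(1),round(z-o["tcp_pos"][2],1),np.degrees(Ro.from_matrix(T@M.T).as_rotvec()).round(1))
E
python3 - <<'E'
from st import *
planf("s",np.arange(-82,-86,-1),100)
E
```

```text
t7.4 R101.5 lever a=-80.0 r=99.0 jaw=-82.2 Ftan=-9.2 Frad=-2.0 Fz=-8.1 |F|=12.4 z=72.9
-82 [-3.1 -2.3] -0.9 [-0.4  2.   0.2]
-83 [-4.8 -2.9] -0.9 [-0.4  2.  -0.8]
-84 [-6.5 -3.5] -0.9 [-0.3  2.  -1.8]
-85 [-8.2 -4. ] -0.9 [-0.3  2.  -2.8]
```

```bash
python3 -m creep '[[-1.4,-1.6,-0.5,0,1,0.5,0],[-3.1,-2.3,-0.9,0,2,0,0],[-4.8,-2.9,-0.9,0,2,-1,0],[-6.5,-3.5,-0.9,0,2,-2,0],[-8.2,-4,-0.9,0,2,-3,0]]';python3 - <<'E'
from st import *
planf("s",np.arange(-80,-96,-1),100)
E
```

```text
clock: 7.9
tcp_pos: [610.7, -87.4, 72.6]
ee_rot: [2.327, 1.56, 0.84]
wrist_force: [9.1, 4.3, -6.3]
gripper_width: 0.001
t7.9 R101.5 lever a=-82.8 r=99.0 jaw=-85.2 Ftan=-9.5 Frad=-3.2 Fz=-6.3 |F|=11.8 z=72.6
-80 [4.8 0.8] -0.6 [-0.5  0.4  5.2]
-81 [3.2 0.1] -0.6 [-0.5  0.4  4.2]
-82 [ 1.5 -0.5] -0.6 [-0.5  0.4  3.2]
-83 [-0.2 -1.2] -0.6 [-0.5  0.4  2.2]
-84 [-1.9 -1.7] -0.6 [-0.5  0.4  1.2]
-85 [-3.6 -2.3] -0.6 [-0.5  0.4  0.2]
-86 [-5.3 -2.8] -0.6 [-0.5  0.4 -0.8]
-87 [-7.  -3.3] -0.6 [-0.5  0.4 -1.8]
-88 [-8.7 -3.8] -0.6 [-0.5  0.4 -2.8]
-89 [-10.5  -4.2] -0.6 [-0.5  0.4 -3.8]
-90 [-12.2  -4.6] -0.6 [-0.5  0.4 -4.8]
-91 [-14.  -5.] -0.6 [-0.5  0.5 -5.8]
-92 [-15.7  -5.4] -0.6 [-0.5  0.5 -6.8]
-93 [-17.5  -5.7] -0.6 [-0.4  0.5 -7.8]
-94 [-19.2  -6. ] -0.6 [-0.4  0.5 -8.8]
-95 [-21.   -6.2] -0.6 [-0.4  0.5 -9.8]
```

```bash
python3 -m creep '[[-1.9,-1.7,-0.6,-0.5,0.5,1,0],[-3.6,-2.3,-0.6,-0.5,0.5,0,0],[-5.3,-2.8,-0.6,-0.5,0.5,-1,0],[-7,-3.3,-0.6,-0.5,1,-2,0],[-8.7,-3.8,-0.6,-0.5,1,-3,0]]';python3 - <<'E'
from st import *
planf("s",np.arange(-86,-100,-1),100)
E
```

```text
clock: 8.4
tcp_pos: [605.8, -89.1, 72.6]
ee_rot: [-2.469, 1.568, 2.274]
wrist_force: [10.1, 4.0, -6.8]
gripper_width: 0.005
t8.4 R101.6 lever a=-85.7 r=99.1 jaw=-88.2 Ftan=-10.4 Frad=-3.2 Fz=-6.8 |F|=12.8 z=72.6
-86 [-0.4 -1.1] -0.6 [-0.1 -0.1  2.2]
-87 [-2.1 -1.6] -0.6 [-0.1 -0.1  1.2]
-88 [-3.8 -2. ] -0.6 [-0.1 -0.1  0.2]
-89 [-5.6 -2.5] -0.6 [-0.1 -0.1 -0.8]
-90 [-7.3 -2.9] -0.6 [-0.1 -0.1 -1.8]
-91 [-9.1 -3.3] -0.6 [-0.1 -0.1 -2.8]
-92 [-10.8  -3.6] -0.6 [-0.1 -0.1 -3.8]
-93 [-12.6  -3.9] -0.6 [-0.1 -0.1 -4.8]
-94 [-14.4  -4.2] -0.6 [-0.1 -0.1 -5.8]
-95 [-16.1  -4.5] -0.6 [-0.1 -0.1 -6.8]
-96 [-17.9  -4.7] -0.6 [-0.1 -0.1 -7.8]
-97 [-19.7  -4.9] -0.6 [-0.1 -0.1 -8.8]
-98 [-21.5  -5. ] -0.6 [-0.1 -0.1 -9.8]
-99 [-23.2  -5.2] -0.6 [ -0.1  -0.1 -10.8]
```

```bash
python3 -m creep '[[-2.1,-1.2,-0.3,0,0.5,1,0],[-3.8,-1.8,-0.5,0,0.5,0,0],[-5.6,-2.2,-0.5,0,0.5,-1,0],[-7.3,-2.6,-0.5,0,0.5,-2,0],[-9,-3,-0.5,0,0.5,-3,0]]';python3 - <<'E'
from st import *
planf("s",np.arange(-88,-96,-1),100)
E
```

```text
clock: 8.9
tcp_pos: [600.7, -90.6, 72.7]
ee_rot: [-2.706, 1.566, 1.984]
wrist_force: [9.1, 2.0, -5.6]
gripper_width: 0.009
t8.9 R101.6 lever a=-88.7 r=99.1 jaw=-91.3 Ftan=-9.2 Frad=-1.8 Fz=-5.6 |F|=10.9 z=72.7
-88 [ 1.3 -0.6] -0.7 [-0.2 -0.1  3.3]
-89 [-0.4 -1. ] -0.7 [-0.2 -0.1  2.3]
-90 [-2.2 -1.4] -0.7 [-0.2 -0.1  1.3]
-91 [-3.9 -1.8] -0.7 [-0.2 -0.1  0.3]
-92 [-5.7 -2.2] -0.7 [-0.2 -0.1 -0.7]
-93 [-7.4 -2.5] -0.7 [-0.2 -0.1 -1.7]
-94 [-9.2 -2.8] -0.7 [-0.2 -0.1 -2.7]
-95 [-11.  -3.] -0.7 [-0.2 -0.1 -3.7]
```

```bash
python3 -m creep '[[-2.2,-1.2,-0.3,0,0.5,1,0],[-3.9,-1.6,-0.5,0,0.5,0,0],[-5.7,-2,-0.5,0,0.5,-1,0],[-7.4,-2.3,-0.5,0,0.5,-2,0],[-9,-2.6,-0.5,0,0.5,-3,0]]';python3 - <<'E'
from st import *
planf("s",np.arange(-91,-99,-1),100)
E
```

```text
clock: 9.4
tcp_pos: [595.6, -91.8, 72.9]
ee_rot: [-2.805, 1.565, 1.832]
wrist_force: [8.6, 2.7, -6.9]
gripper_width: 0.004
t9.4 R101.7 lever a=-91.7 r=99.2 jaw=-94.3 Ftan=-8.5 Frad=-2.9 Fz=-6.9 |F|=11.3 z=72.9
-91 [ 1.1 -0.6] -0.9 [-0.3 -0.1  3.3]
-92 [-0.6 -1. ] -0.9 [-0.3 -0.1  2.3]
-93 [-2.4 -1.3] -0.9 [-0.3 -0.1  1.3]
-94 [-4.1 -1.6] -0.9 [-0.3 -0.1  0.3]
-95 [-5.9 -1.8] -0.9 [-0.3 -0.1 -0.7]
-96 [-7.7 -2. ] -0.9 [-0.3 -0.1 -1.7]
-97 [-9.5 -2.2] -0.9 [-0.3 -0.1 -2.7]
-98 [-11.3  -2.4] -0.9 [-0.3 -0.1 -3.7]
```

```bash
python3 -m creep '[[-2.4,-1,-0.4,0,0.5,1,0],[-4.1,-1.3,-0.8,0,0.5,0,0],[-5.9,-1.6,-0.8,0,0.5,-1,0],[-7.5,-1.8,-0.8,0,0.5,-1.5,0],[-8.5,-2,-0.8,0,0.5,-2,0]]';python3 - <<'E'
from st import *
planf("s",np.arange(-94,-101,-1),100)
im,d=viewer.capture("top");cv2.imwrite("pics/t4.png",cv2.resize(im[160:280,220:380],(800,600),interpolation=2))
E
```

```text
clock: 9.9
tcp_pos: [591.2, -92.5, 73.0]
ee_rot: [-2.891, 1.563, 1.711]
wrist_force: [8.8, 2.6, -7.6]
gripper_width: 0.004
t9.9 R101.7 lever a=-94.2 r=99.2 jaw=-96.3 Ftan=-8.5 Frad=-3.3 Fz=-7.6 |F|=11.9 z=73.0
-94 [ 0.3 -0.8] -1.0 [-0.4 -0.1  2.3]
-95 [-1.5 -1.1] -1.0 [-0.4 -0.1  1.3]
-96 [-3.3 -1.3] -1.0 [-0.4 -0.1  0.3]
-97 [-5.1 -1.5] -1.0 [-0.4 -0.1 -0.7]
-98 [-6.8 -1.6] -1.0 [-0.4 -0.1 -1.7]
-99 [-8.6 -1.8] -1.0 [-0.4 -0.1 -2.7]
-100 [-10.4  -1.9] -1.0 [-0.4 -0.  -3.7]
```

View pics/t4.png

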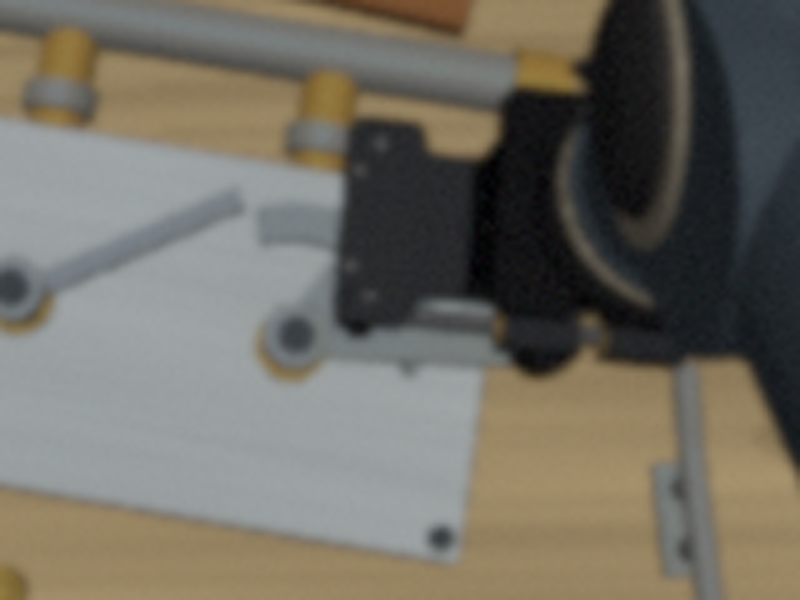

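```bash
python3 -m creep '[[-2,-0.8,-0.5,0,0.5,1,0],[-3.7,-1.1,-1,0,0.5,0,0],[-5.4,-1.3,-1,0,0.5,-1,0],[-7,-1.4,-1,0,0.5,-1.5,0],[-8.3,-1.5,-1,0,0.5,-2,0]]';python3 - <<'E'
from st import *
planf("s",np.arange(-97,-104,-1),100)
E
```

```text
clock: 10.45
tcp_pos: [587.8, -93.0, 73.2]
ee_rot: [3.108, 1.562, 1.391]
wrist_force: [12.4, 2.5, -7.7]
gripper_width: 0.002
t10.4 R101.7 lever a=-96.1 r=99.2 jaw=-98.4 Ftan=-12.0 Frad=-3.8 Fz=-7.7 |F|=14.8 z=73.2
-97 [-1.6 -1. ] -1.2 [-0.5  0.1  1.4]
-98 [-3.4 -1.1] -1.2 [-0.5  0.1  0.4]
-99 [-5.2 -1.3] -1.2 [-0.5  0.1 -0.6]
-100 [-7.  -1.4] -1.2 [-0.5  0.1 -1.6]
-101 [-8.8 -1.4] -1.2 [-0.5  0.1 -2.6]
-102 [-10.6  -1.5] -1.2 [-0.5  0.1 -3.6]
-103 [-12.4  -1.5] -1.2 [-0.5  0.1 -4.6]
```

```bash
python3 -m creep '[[-2,-0.6,-0.5,0,0,0.5,0],[-3.5,-0.8,-1,0,0.2,0,0],[-4.5,-0.9,-1,0,0.2,0,0],[-5,-0.9,-1,0,0.2,0,0]]';python3 st.py s
```

```text
clock: 10.85
tcp_pos: [587.9, -93.1, 73.5]
ee_rot: [2.507, 1.557, 0.79]
wrist_force: [11.3, 2.0, -7.3]
gripper_width: 0.008
t10.8 R101.8 lever a=-96.1 r=99.2 jaw=-98.4 Ftan=-11.0 Frad=-3.2 Fz=-7.3 |F|=13.6 z=73.5
```

```bash
python3 -m creep '[[-3,-0.6,-0.5,0,0,0,0],[-5,-0.8,-1,0,0.2,0,0],[-6.5,-0.9,-1,0,0.2,0,0],[-7.5,-0.9,-1,0,0.2,0,0]]';python3 st.py s
```

```text
clock: 11.25
tcp_pos: [587.5, -93.0, 73.9]
ee_rot: [2.163, 1.547, 0.446]
wrist_force: [16.4, 0.7, -11.4]
gripper_width: 0.009
t11.2 R101.7 lever a=-96.3 r=99.2 jaw=-98.4 Ftan=-16.3 Frad=-2.5 Fz=-11.4 |F|=20.0 z=73.9
```

```bash
python3 -m creep '[[5,0,0,0,0,0,0],[12,0,0,0,1,0,0],[18,0,0,0,1,0,0],[20,0,40,0,1.3,0,0],[20,0,80,0,1.3,0,0],[20,60,110,0,1.3,0,0],[20,100,110,0,1.3,0,0],[20,150,110,0,1.3,0,0],[20,200,110,0,1.3,0,0],[20,240,110,0,1.3,0,0],[20,270,110,0,1.3,0,0],[20,270,110,0,1.3,0,0]]';python3 - <<'E'
from st import *
im,d=viewer.capture("top");cv2.imwrite("pics/t5.png",cv2.resize(im[160:280,220:380],(800,600),interpolation=2))
for q,z in (("supply_shaft",30),("supply_knob",80)):
    for k in finder.mark_of("top",q)[:1]:print(q,k,ray("top",k["xy"],z))
im,d=viewer.capture("side");cv2.imwrite("pics/s5.png",cv2.resize(im[100:300,130:400],(800,592),interpolation=2))
st("v")
E
```

```text
clock: 12.45
tcp_pos: [605.6, 183.5, 183.9]
ee_rot: [-2.822, 1.557, 1.753]
wrist_force: [-0.4, 0.1, 0.3]
gripper_width: 0.004
supply_shaft {'xy': [278.4, 227.1], 'score': 0.81} [579.35062433   9.10998716  30.        ]
supply_knob {'xy': [325.1, 230.5], 'score': 0.59} [565.21423331 -82.33761566  80.        ]
t12.7 R47.8 lever a=54.5 r=44.1 jaw=-98.6 Ftan=-0.2 Frad=0.7 Fz=1.0 |F|=1.2 z=183.6
```

View pics/t5.png

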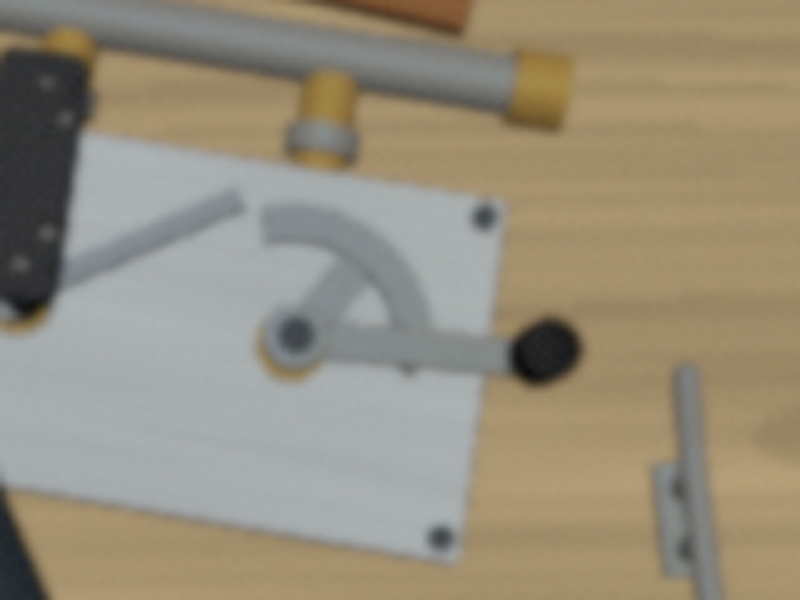

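View pics/s5.png

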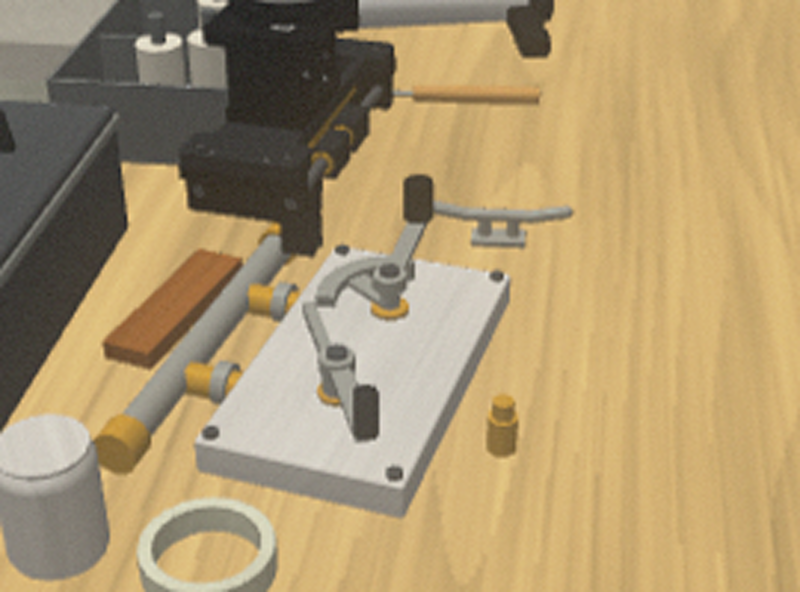

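The supply lever resisted at about 9 N while moving. At a≈-96° it stopped dead, with 16 N giving no further movement, after about 51° of travel. In the picture the cam's leading end is at the post and its trailing rim has just cleared the vent tail. The vent lever is next.

```bash
python3 -m creep '[[-25,5,0,0,0,8,0],[-50,10,0,0,0,16,0],[-75,13,0,0,0,24,0],[-75,13,0,0,1,32,0],[-75,13,-40,0,1,32,0],[-75,13,-80,0,1,32,0],[-75,13,-100,0,1,32,0],[-75,13,-111,0,1,32,0],[-75,13,-111,0,1,32,0]]';python3 - <<'E'
from st import *
planf("v",np.arange(122,107,-2),90)
im,d=viewer.capture("side");cv2.imwrite("pics/s6.png",cv2.resize(im[100:300,130:400],(800,592),interpolation=2))
E
```

```text
clock: 13.55
tcp_pos: [532.2, 185.9, 71.5]
ee_rot: [-1.983, 1.546, 3.136]
wrist_force: [-0.4, 0.5, 0.7]
gripper_width: 0.005
t13.6 R86.9 lever a=125.9 r=84.9 jaw=-66.7 Ftan=-0.1 Frad=0.6 Fz=0.7 |F|=1.0 z=71.5
122 [1.4 8.6] 0.5 [ 0.1 -1.4  8.7]
120 [ 3.8 10.8] 0.5 [ 0.1 -1.4  6.7]
118 [ 6.2 12.9] 0.5 [ 0.1 -1.4  4.7]
116 [ 8.7 14.9] 0.5 [ 0.  -1.4  2.7]
114 [11.3 16.8] 0.5 [ 0.  -1.4  0.7]
112 [14.  18.6] 0.5 [-0.  -1.4 -1.3]
110 [16.7 20.4] 0.5 [-0.  -1.4 -3.3]
108 [19.4 22. ] 0.5 [-0.1 -1.4 -5.3]
```

View pics/s6.png

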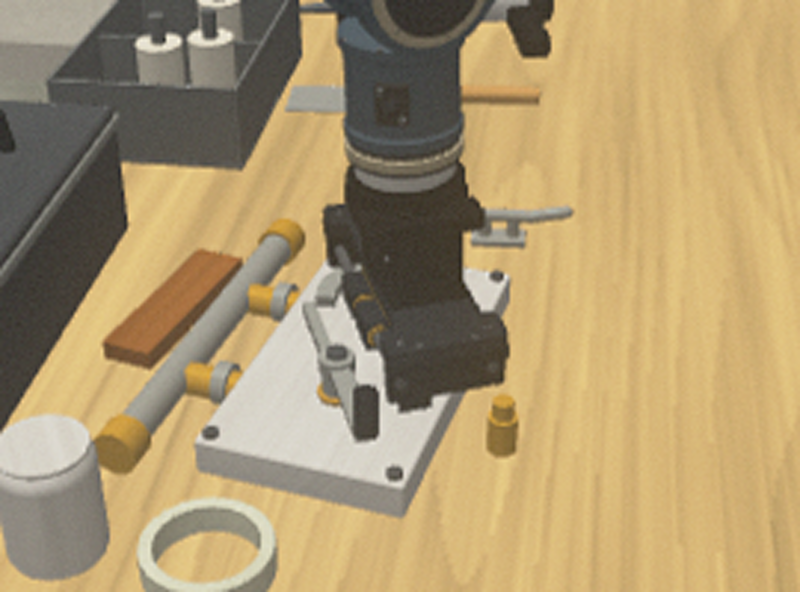

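```bash
python3 -m creep '[[1,5,0.5,0,-0.7,1,0],[2,10,0.5,0,-1.4,1,0],[5,12,0.5,0,-1.4,1,0],[7.5,14,0.5,0,-1.4,1,0],[10,16,0.5,0,-1.4,1,0],[12.5,17.5,0.5,0,-1.4,0,0],[14.5,18.8,0.5,0,-1.4,-1,0]]';python3 - <<'E'
from st import *
planf("v",np.arange(114,99,-1),90)
E
```

```text
clock: 14.3
tcp_pos: [544.8, 204.4, 72.8]
ee_rot: [-1.553, 1.566, -2.736]
wrist_force: [-6.4, -3.1, 6.5]
gripper_width: 0.004
t14.3 R92.5 lever a=112.8 r=90.6 jaw=-67.7 Ftan=-7.1 Frad=-0.4 Fz=6.5 |F|=9.6 z=72.8
114 [-1.3 -1.7] -0.8 [ 0.1 -0.3  1.7]
113 [-0.  -0.8] -0.8 [ 0.1 -0.3  0.7]
112 [1.3 0.1] -0.8 [ 0.1 -0.3 -0.3]
111 [2.6 1. ] -0.8 [ 0.1 -0.3 -1.3]
110 [4.  1.8] -0.8 [ 0.1 -0.3 -2.3]
109 [5.4 2.7] -0.8 [ 0.1 -0.3 -3.3]
108 [6.8 3.5] -0.8 [ 0.1 -0.3 -4.3]
107 [8.2 4.3] -0.8 [ 0.1 -0.3 -5.3]
106 [9.6 5. ] -0.8 [ 0.1 -0.3 -6.3]
105 [11.   5.7] -0.8 [ 0.1 -0.3 -7.3]
104 [12.4  6.4] -0.8 [ 0.1 -0.3 -8.3]
103 [13.9  7.1] -0.8 [ 0.1 -0.3 -9.3]
102 [15.4  7.8] -0.8 [  0.1  -0.3 -10.3]
101 [16.8  8.4] -0.8 [  0.1  -0.3 -11.3]
100 [18.3  9. ] -0.8 [  0.1  -0.3 -12.3]
```

Contact is where I predicted. A limited push will show whether the vent is free.

```bash
python3 -m creep '[[2,0.7,-0.4,0,0,-1,0],[4,1.8,-0.4,0,-0.3,-2,0],[5.4,2.6,-0.4,0,-0.3,-3,0],[6.8,3.3,-0.4,0,-0.3,-4,0]]';python3 - <<'E'
from st import *
planf("v",np.arange(110,95,-1),90)
E
```

```text
clock: 14.7
tcp_pos: [548.5, 207.1, 72.0]
ee_rot: [-1.247, 1.563, -2.5]
wrist_force: [-7.3, -1.6, 5.9]
gripper_width: 0.007
t14.7 R92.8 lever a=110.0 r=90.9 jaw=-71.8 Ftan=-7.4 Frad=0.9 Fz=5.9 |F|=9.5 z=72.0
110 [ 0.4 -0.9] -0.0 [ 0.3 -0.3  1.8]
109 [ 1.7 -0. ] -0.0 [ 0.3 -0.4  0.8]
108 [3.1 0.8] -0.0 [ 0.3 -0.4 -0.2]
107 [4.5 1.6] -0.0 [ 0.3 -0.4 -1.2]
106 [5.9 2.3] -0.0 [ 0.3 -0.4 -2.2]
105 [7.4 3.1] -0.0 [ 0.3 -0.4 -3.2]
104 [8.8 3.8] -0.0 [ 0.3 -0.4 -4.2]
103 [10.3  4.4] -0.0 [ 0.2 -0.4 -5.2]
102 [11.7  5.1] -0.0 [ 0.2 -0.4 -6.2]
101 [13.2  5.7] -0.0 [ 0.2 -0.4 -7.2]
100 [14.7  6.3] -0.0 [ 0.2 -0.4 -8.2]
99 [16.2  6.9] -0.0 [ 0.2 -0.4 -9.2]
98 [17.7  7.5] -0.0 [  0.2  -0.4 -10.2]
97 [19.2  8. ] -0.0 [  0.2  -0.4 -11.2]
96 [20.7  8.5] -0.0 [  0.2  -0.4 -12.2]
```

```bash
python3 -m creep '[[2,0.4,0,0,0,0,0],[4,1.5,0,0,-0.3,-1,0],[5.5,2.3,0,0,-0.3,-2,0],[7,3,0,0,-0.3,-3,0],[8.4,3.6,0,0,-0.3,-4,0]]';python3 - <<'E'
from st import *
planf("v",np.arange(106,80,-2),90)
E
```

```text
clock: 15.2
tcp_pos: [553.9, 210.3, 71.6]
ee_rot: [-1.099, 1.561, -2.423]
wrist_force: [-7.2, -0.2, 6.1]
gripper_width: 0.005
t15.2 R92.9 lever a=106.2 r=91.1 jaw=-75.9 Ftan=-7.0 Frad=1.8 Fz=6.1 |F|=9.4 z=71.6
106 [ 0.6 -0.9] 0.4 [ 0.4 -0.4  1.9]
104 [3.4 0.6] 0.4 [ 0.4 -0.4 -0.1]
102 [6.3 1.9] 0.4 [ 0.4 -0.5 -2.1]
100 [9.3 3.1] 0.4 [ 0.4 -0.5 -4.1]
98 [12.3  4.3] 0.4 [ 0.4 -0.5 -6.1]
96 [15.3  5.3] 0.4 [ 0.4 -0.5 -8.1]
94 [18.4  6.2] 0.4 [  0.3  -0.5 -10.1]
92 [21.5  7. ] 0.4 [  0.3  -0.5 -12.1]
90 [24.6  7.7] 0.4 [  0.3  -0.5 -14.1]
88 [27.8  8.3] 0.4 [  0.3  -0.5 -16.1]
86 [31.   8.8] 0.4 [  0.3  -0.5 -18.1]
84 [34.2  9.1] 0.4 [  0.3  -0.5 -20.1]
82 [37.4  9.4] 0.4 [  0.3  -0.5 -22.1]
```

```bash
python3 -m creep '[[2,0,0.4,0,-0.4,0,0],[4.5,1.2,0.4,0.4,-0.5,-1,0],[7,2.2,0.4,0.4,-0.5,-3,0],[9.3,3.1,0.4,0.4,-0.5,-5,0],[12.3,4.3,0.4,0.4,-0.5,-7,0],[15.3,5.3,0.4,0.4,-0.5,-9,0]]';python3 - <<'E'
from st import *
planf("v",np.arange(98,70,-2),90)
E
```

```text
clock: 15.8
tcp_pos: [566.1, 215.8, 71.6]
ee_rot: [-1.531, 1.565, -3.013]
wrist_force: [-7.4, -0.4, 5.5]
gripper_width: 0.005
t15.8 R93.1 lever a=97.9 r=91.2 jaw=-84.9 Ftan=-7.4 Frad=0.6 Fz=5.5 |F|=9.3 z=71.6
98 [ 0.1 -1.2] 0.4 [ 0.1 -0.3  2.9]
96 [ 3.1 -0.2] 0.4 [ 0.  -0.3  0.9]
94 [6.2 0.7] 0.4 [ 0.  -0.3 -1.1]
92 [9.3 1.5] 0.4 [ 0.  -0.3 -3.1]
90 [12.4  2.2] 0.4 [ 0.  -0.3 -5.1]
88 [15.6  2.8] 0.4 [ 0.  -0.3 -7.1]
86 [18.7  3.3] 0.4 [ 0.  -0.3 -9.1]
84 [21.9  3.7] 0.4 [  0.   -0.3 -11.1]
82 [25.1  3.9] 0.4 [  0.   -0.3 -13.1]
80 [28.3  4.1] 0.4 [ -0.   -0.3 -15.1]
78 [31.5  4.1] 0.4 [ -0.   -0.3 -17.1]
76 [34.7  4. ] 0.4 [ -0.   -0.3 -19.1]
74 [37.9  3.8] 0.4 [ -0.   -0.3 -21.1]
72 [41.1  3.5] 0.4 [ -0.   -0.3 -23.1]
```

```bash
python3 -m creep '[[2,-0.2,0.4,0,-0.3,0,0],[4.5,0.3,0.4,0,-0.3,-1,0],[7,1,0.4,0,-0.3,-2,0],[9.3,1.5,0.4,0,-0.3,-4,0],[12.4,2.2,0.4,0,-0.3,-6,0],[15.6,2.8,0.4,0,-0.3,-8,0],[18.7,3.3,0.4,0,-0.3,-10,0],[21.9,3.7,0.4,0,-0.3,-12,0],[25.1,3.9,0.4,0,-0.3,-14,0],[28.3,4.1,0.4,0,-0.3,-16,0]]';python3 - <<'E'
from st import *
planf("v",np.arange(82,54,-2),90)
E
```

```text
clock: 16.8
tcp_pos: [591.5, 220.7, 71.6]
ee_rot: [-1.334, 1.564, -3.096]
wrist_force: [-7.9, -0.1, 4.9]
gripper_width: 0.006
t16.8 R92.9 lever a=81.9 r=91.0 jaw=-101.0 Ftan=-7.8 Frad=-1.2 Fz=4.9 |F|=9.3 z=71.6
82 [-0.3 -1. ] 0.4 [ 0.  -0.4  3. ]
80 [ 2.9 -0.9] 0.4 [ 0.  -0.4  1. ]
78 [ 6.1 -0.8] 0.4 [ 0.  -0.4 -1. ]
76 [ 9.3 -0.9] 0.4 [ 0.  -0.4 -3. ]
74 [12.5 -1.1] 0.4 [ 0.  -0.4 -5. ]
72 [15.7 -1.4] 0.4 [-0.  -0.4 -7. ]
70 [18.9 -1.8] 0.4 [-0.  -0.4 -9. ]
68 [22.  -2.3] 0.4 [ -0.   -0.4 -11. ]
66 [25.2 -3. ] 0.4 [ -0.   -0.4 -13. ]
64 [28.3 -3.7] 0.4 [ -0.   -0.4 -15. ]
62 [31.4 -4.5] 0.4 [ -0.   -0.4 -17. ]
60 [34.5 -5.5] 0.4 [ -0.   -0.4 -19. ]
58 [37.5 -6.6] 0.4 [ -0.1  -0.4 -21. ]
56 [40.5 -7.7] 0.4 [ -0.1  -0.4 -23. ]
```

Expected stop near 60°. I'll go to about 67°, then in small steps.

```bash
python3 -m creep '[[2,-0.8,0.4,0,-0.4,0,0],[4.5,-0.8,0.4,0,-0.4,-1,0],[7,-0.8,0.4,0,-0.4,-2,0],[9.3,-0.9,0.4,0,-0.4,-4,0],[12.5,-1.1,0.4,0,-0.4,-6,0],[15.7,-1.4,0.4,0,-0.4,-8,0],[18.9,-1.8,0.4,0,-0.4,-10,0],[22,-2.3,0.4,0,-0.4,-12,0],[25.2,-3,0.4,0,-0.4,-14,0]]';python3 - <<'E'
from st import *
planf("v",np.arange(68,54,-1),90)
E
```

```text
clock: 17.7
tcp_pos: [613.9, 219.1, 71.6]
ee_rot: [-1.296, 1.565, 2.979]
wrist_force: [-7.9, 1.7, 3.9]
gripper_width: 0.006
t17.7 R92.7 lever a=68.0 r=90.8 jaw=-115.0 Ftan=-8.0 Frad=-1.4 Fz=3.9 |F|=9.0 z=71.6
68 [-0.3 -0.7] 0.4 [-0.  -0.3  3. ]
67 [ 1.2 -1. ] 0.4 [-0.  -0.3  2. ]
66 [ 2.8 -1.4] 0.4 [-0.  -0.3  1. ]
65 [ 4.4 -1.7] 0.4 [-0.1 -0.3  0. ]
64 [ 5.9 -2.1] 0.4 [-0.1 -0.3 -1. ]
63 [ 7.5 -2.5] 0.4 [-0.1 -0.3 -2. ]
62 [ 9. -3.] 0.4 [-0.1 -0.3 -3. ]
61 [10.6 -3.4] 0.4 [-0.1 -0.3 -4. ]
60 [12.1 -3.9] 0.4 [-0.1 -0.3 -5. ]
59 [13.6 -4.4] 0.4 [-0.1 -0.3 -6. ]
58 [15.1 -5. ] 0.4 [-0.1 -0.3 -7. ]
57 [16.6 -5.6] 0.4 [-0.1 -0.3 -8. ]
56 [18.1 -6.2] 0.4 [-0.1 -0.3 -9. ]
55 [19.6 -6.8] 0.4 [ -0.1  -0.3 -10. ]
```

```bash
python3 -m creep '[[2,-1,0.4,0,-0.3,1,0],[4.4,-1.7,0.4,0,-0.3,0,0],[5.9,-2.1,0.4,0,-0.3,-1,0],[7.5,-2.5,0.4,0,-0.3,-2,0],[9,-3,0.4,0,-0.3,-3,0]]';python3 - <<'E'
from st import *
planf("v",np.arange(66,54,-1),90)
E
```

```text
clock: 18.2
tcp_pos: [620.1, 217.5, 71.5]
ee_rot: [-1.351, 1.565, 2.873]
wrist_force: [-7.3, 1.9, 3.6]
gripper_width: 0.006
t18.2 R92.5 lever a=64.0 r=90.6 jaw=-118.0 Ftan=-7.4 Frad=-1.5 Fz=3.6 |F|=8.4 z=71.5
66 [-3.4  0.2] 0.5 [-0.1 -0.3  4. ]
65 [-1.9 -0.2] 0.5 [-0.1 -0.3  3. ]
64 [-0.3 -0.5] 0.5 [-0.1 -0.3  2. ]
63 [ 1.2 -1. ] 0.5 [-0.1 -0.3  1. ]
62 [ 2.8 -1.4] 0.5 [-0.1 -0.3  0. ]
61 [ 4.3 -1.9] 0.5 [-0.1 -0.3 -1. ]
60 [ 5.8 -2.4] 0.5 [-0.1 -0.3 -2. ]
59 [ 7.4 -2.9] 0.5 [-0.1 -0.3 -3. ]
58 [ 8.9 -3.4] 0.5 [-0.1 -0.3 -4. ]
57 [10.4 -4. ] 0.5 [-0.1 -0.3 -5. ]
56 [11.9 -4.6] 0.5 [-0.1 -0.3 -6. ]
55 [13.3 -5.2] 0.5 [-0.1 -0.3 -7. ]
```

```bash
python3 -m creep '[[2,-1.2,0.4,0,-0.3,0,0],[3.5,-1.6,0.4,0,-0.3,0,0],[5,-2.1,0.4,0,-0.3,-1,0],[6,-2.5,0.4,0,-0.3,-2,0],[7,-2.8,0.4,0,-0.3,-2,0]]';python3 st.py v
```

```text
clock: 18.7
tcp_pos: [624.3, 216.2, 71.5]
ee_rot: [-1.381, 1.564, 2.808]
wrist_force: [-8.2, 1.0, 5.5]
gripper_width: 0.004
t18.7 R92.3 lever a=61.3 r=90.5 jaw=-120.0 Ftan=-7.7 Frad=-3.1 Fz=5.5 |F|=9.9 z=71.5
```

```bash
python3 -m creep '[[2,-0.9,0.4,0,-0.3,0,0],[3.5,-1.5,0.4,0,-0.3,0,0],[5,-2.1,0.4,0,-0.3,-1,0],[6,-2.6,0.4,0,-0.3,-1,0]]';python3 st.py v
```

```text
clock: 19.1
tcp_pos: [625.5, 215.9, 71.4]
ee_rot: [-1.308, 1.559, 2.865]
wrist_force: [-13.4, 2.0, 6.8]
gripper_width: 0.003
t19.1 R92.4 lever a=60.5 r=90.5 jaw=-120.9 Ftan=-12.6 Frad=-4.9 Fz=6.8 |F|=15.1 z=71.4
```

```bash
python3 -m creep '[[2.5,-1,0.4,0,-0.3,0,0],[4.5,-1.9,0.4,0,-0.3,0,0],[6,-2.5,0.4,0,-0.3,0,0],[6.8,-2.9,0.4,0,-0.3,0,0]]';python3 st.py v
```

```text
clock: 19.5
tcp_pos: [625.6, 216.0, 71.2]
ee_rot: [-1.241, 1.551, 2.934]
wrist_force: [-17.6, 3.5, 10.5]
gripper_width: 0.0
t19.5 R92.5 lever a=60.5 r=90.7 jaw=-120.8 Ftan=-17.0 Frad=-5.6 Fz=10.5 |F|=20.8 z=71.2
```

The vent is at its stop: 17 N with no movement. I'll back off along the tangent, lift and check.

```bash
python3 -m creep '[[-5,2,0,0,0,0,0],[-12,5,0,0,0,0,0],[-18,8,0,0,0,0,0],[-20,9,40,0,0,0,0],[-20,9,80,0,0,0,0],[-20,9,120,0,0,0,0],[-50,-30,150,0,0,0,0],[-80,-70,180,0,0,0,0],[-110,-110,200,0,0,0,0],[-120,-150,200,0,0,0,0],[-120,-200,200,0,0,0,0],[-120,-250,200,0,0,0,0],[-120,-300,200,0,0,0,0],[-110,-350,200,0,0,0,0],[-100,-400,200,0,0,0,0],[-90,-440,200,0,0,0,0],[-90,-480,200,0,0,0,0],[-90,-480,200,0,0,0,0],[-90,-480,200,0,0,0,0]]';python3 - <<'E'
from h import *
c=np.array([586.4,68.9]);y=np.radians(-10.1);xd=np.array([np.cos(y),np.sin(y)])
for cam in("top","side"):
    im,d=viewer.capture(cam);cv2.imwrite(f"pics/{cam}9.png",cv2.resize(im[120:320,110:410],(800,533),interpolation=2))
    for q,z in (("supply_knob",80),("vent_knob",80),("tape_roll",0),("offcut",0),("coupling",0),("cleat",0),("primer_tin",0)):
        for k in finder.mark_of(cam,q)[:1]:
            p=ray(cam,k["xy"],z);print(cam,q,round(k["score"],2),p.round(1),"blockx",round((p[:2]-c)@xd,1))
o=status.get_obs();print(o["clock"],o["wrist_force"],abs(o["dq"]).max())
E
```

```text
clock: 21.4
tcp_pos: [535.3, -265.2, 271.0]
ee_rot: [-1.232, 1.551, 2.939]
wrist_force: [-0.1, 0.1, 0.1]
gripper_width: 0.008
top supply_knob 0.61 [560.7 -88.4  80. ] blockx 2.3
top vent_knob 0.68 [646.3 206.7  80. ] blockx 34.8
top tape_roll 0.81 [658. 291.   0.] blockx 31.5
top offcut 0.64 [766.5  -6.4   0. ] blockx 190.5
top coupling 0.51 [469.2 131.8   0. ] blockx -126.4
top cleat 0.71 [ 500.2 -156.4    0. ] blockx -45.3
top primer_tin 0.61 [765. 288.   0.] blockx 137.4
side supply_knob 0.7 [559.7 -81.9  80. ] blockx 0.2
side vent_knob 0.68 [641.1 211.6  80. ] blockx 28.8
side tape_roll 0.64 [657.1 294.5   0. ] blockx 30.0
side offcut 0.62 [760.8  10.7   0. ] blockx 181.9
side coupling 0.55 [474.7 140.9   0. ] blockx -122.6
side cleat 0.78 [ 494.2 -151.1    0. ] blockx -52.2
side primer_tin 0.78 [762.7 290.1   0. ] blockx 134.8
22.2 [-0.08108838 -0.09657979  0.58768045] 0.0013593234235532799
```

View pics/top9.png

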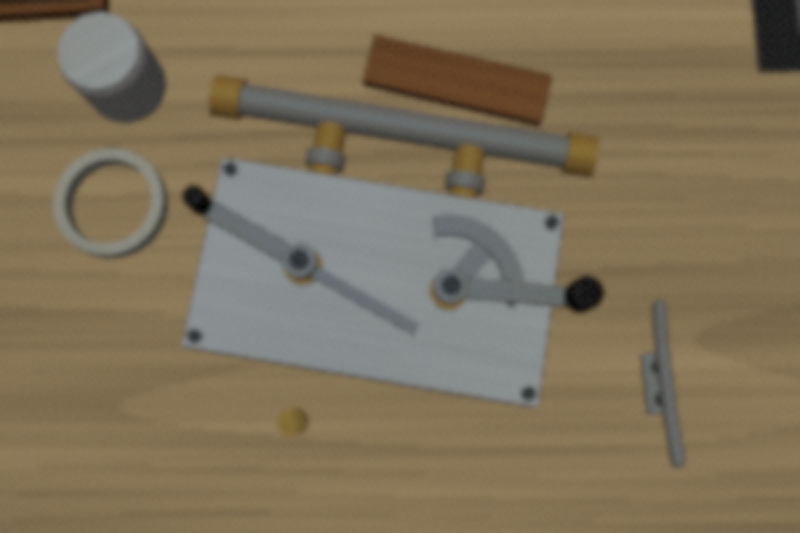

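The vent knob is now at zoom (197,198) with its tail swung past the cam, and the supply knob is at (584,293). The bystanders are at the same pixels as before.

```bash
python3 -c "
from station import order;print(order.job_done())"
```

```text
the job is handed in; nothing more can be done
None
```

I turned both levers clockwise to their stops, let go, backed the arm clear and handed the job in at about 22 s. The station gave no verdict. I pushed the knobs with the side of the closed fingers and never gripped them.

- **Supply lever:** it turned about 51° at roughly 9–11 N, then stopped dead: 16 N along the push direction gave no further movement. The knob ended about 85–90 mm from its start. The vent lever had not been touched by then.
- **Vent lever:** it then turned freely at about 7–8 N, through 53–54°, until 17 N gave no further movement. Its knob is at block x ≈ 29–35 mm, where 22 mm is needed.
- **Forces:** the highest wrist reading I saw at either lever was about 21 N in total, against the 35 N limit. I read it only at the end of each move, so a brief higher peak between readings would not have shown.
- **Bystanders and arm:** in the last top picture, the bystanders lie at the same pixels as at the start. The wrist force is near zero, the arm is at rest and it touches nothing.

**Checks that disagreed:**
- The two cameras' network positions differed by about 5–17 mm; the 17 mm was on the offcut. The widest was within the known scatter, so I relied on the unchanged pixels for the bystanders.
- The lever hides the cam's end at the post, so I know the supply lever is home from the force and from the vent being free, not from seeing the contact.

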